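# Lift the loaded slide tray onto the drying plate with the flat lifter

### The arm

A 6-joint arm with a two-finger parallel gripper is mounted at the origin on a cart in front of the work surface, level with it; the furniture and walls round the work are solid. World frame = base frame: x ahead of the robot, y to its left, z up, the work surface at z = 0. Lengths are in m, angles in rad, forces in N, time in s.
With the tool pointing down it reaches from about 0.3 to 0.875 m from the base axis. Payload 6.4 kg.
Tool frame: the origin (TCP) lies between the finger pads; the fingertips stand 8 mm ahead of it and the grasp point (between the pads) lies 11 mm behind it; z points along the fingers, y is the direction in which the jaws open and shut (so a half turn about z gives the same grasp; the last joint's range is limited). The gripper opens to 85 mm and grips with 20 to 120 N. Pads are 22 mm wide; open, the fingers measure 114 mm over their backs; the gripper's body (76 mm by 85 mm) begins 54 mm behind the grasp point. The pads swing forward as they close: fully open they stand 13 mm farther back than shut.
Start: joints at [1.038, 0.181, 1.607, -0, 1.354, -0.206], TCP at [0.185, 0.545, 0.239] pointing down, gripper open.
Joint ranges: [-2.99, 2.99], [-0.89, 2.07], [0.3, 2.58], [-1.14, 4.28], [0, 2.63], [-3.12, 3.12]. Speed limits (rad/s): [2.57, 2.57, 3.01, 3.14, 3.14, 3.14].

### API

Orientations are given as a unit quaternion [w, x, y, z].
In Python, from bench import monitor, viewer, workorder, spotter gives the robot as it stands. The module is installed in compiled form; this text tells all that it offers.
- The arm moves only by the tool move_arm, never from a script. Its argument "motion" is a list of rows, each a list of 3 entries, a list of its own where there are three numbers: the shift along the tool's x, y, z in units of 60 mm (1.0 is 60 mm), then the turn, a rotation vector about the tool's x, y, z in units of 8 degrees (1.0 is 8 degrees), then the opening in per cent of the stroke, from 0 (shut) to 100 (fully open). In form: [[[dx, dy, dz], [rx, ry, rz], grip], ...]. A call has 1 to 10 rows; each row is the pose to reach, as a shift and turn from the pose commanded when the call began, along the tool's axes at that moment; what a row does not reach only later rows make up. A row lasts 1/8 s, in which the tool goes at most 62.5 mm and 10.7 degrees, less where a joint would pass 70% of its speed; a pose out of reach is approached as far as the arm can. A call with a gripper value outside its range is refused whole. The fingers move at their own pace and stop on an object; the grip force is fixed at half the most. Time passes only in rows, so rows that repeat a pose let the fingers close. It gives the time, the measured TCP pose, the force and the opening at its end, in the units of the state.
- monitor.get_obs(): the state, without advancing time (a new reading comes with each control period).
- viewer.camera(name): name is "side" or "top" or "wrist"; returns the picture (420x560x3 uint8, blue, green, red); there is no depth.
- viewer.calibration(name): a dict with "fovy" (degrees; the focal length in pixels is half the picture's height over the tangent of half this angle, whatever the lens; pixels are square), "cx", "cy" (the principal point, pixels), "extrinsics" (4x4, takes a point from camera to world coordinates). Camera axes: x right, y down, z forward; pixel columns grow to the right and rows downward; lengths in m; the calibration is good to about 2 mm. A picture is of the moment at which its call begins: read the wrist's pose just before it. calibration takes no time and is no camera call; for the wrist camera it gives the pose at the moment of the call.
- workorder.hand_in(): hands the job in, once; it reports no verdict.
Trained networks look in the newest picture that a camera, given by its name, has taken for a name from the list of things; names that differ only in an ending like _2 or _b are one class to them, and where a whole thing is asked for, a point or a joint stands for the part that bears it (a point fixed in the world has none). Each returns a list of dicts, best first, with "score" (0 to 1); they miss things now and then, are a little off and sometimes report something else, mostly with a low value. They report only what shows in the picture. A call takes as long as a camera call.
- spotter.search_frame(camera, name): "centre" ([column, row] as shares, 0 to 1, of the picture: columns of its width, rows of its height, amid what is visible of it).
- spotter.outline_of(camera, name): "region" (420x560 bool, what is visible of it) and "centre" ([column, row] as shares, 0 to 1, of the picture: columns of its width, rows of its height, amid what is visible of it).
The state is a dict: "time_s": time; "q": joint angles; "dq": joint speeds; "joint_efforts": joint torques, N m; "eef_pos": TCP position; "eef_rot": TCP orientation; "wrist_force": force on the tool from outside, world axes, zero at the start; "torque": the same for the moment, N m; "opening": opening from 0.0 (shut) to 1.0 (fully open).
Only numpy, scipy, OpenCV 4.12 (cv2) and the standard library are available. Lean on these libraries where they do the work, as an engineer would, in place of code of your own. Each camera call takes 0.05 s, during which the arm holds its last target. There are 200 camera calls.

### The job

Pick up the flat lifter by its upright grip, slide its blade under the tray that holds the three glass slides and lift the tray on the blade. Carry it level to the low drying plate, stand it squarely in the middle of the metal top, draw the blade out and lay the lifter back flat on the table. Do not touch the tray with the gripper, keep it from tipping, and leave the empty tray where it is.

Things in the scene. Friction and masses are not known exactly. Their poses are not given: they have to be found in the camera images.
- lifter_grip (a point): Centre of the black upright grip (16 mm along x, 42 along y, 52 high) of the lifter, a broad steel spatula, 100 g. x runs along the blade to its tip, z up. Blade 3 mm thick, 56 wide, underside 70 mm below this point, from 18 mm behind to 95 ahead of it. Stem under the grip 10 mm thick. Blade starts pointing to the robot's left. Fingers closing along x hold it best.
- slide_tray: White tray with three glass slides fixed in it, 84 mm along x, 96 along y, 22 high, about 70 g; origin at the centre of its underside, z up. It stands on two 8 mm wide rails along its y sides; between them a tunnel 80 mm wide and 12 high, open at both x ends, runs along x under the 4 mm floor. x starts roughly to the robot's left.
- empty_tray: The same white tray without slides: same size, origin and axes. Stays where it is. Which of the two trays stands nearer to the robot changes.
- plate_top (a point): Centre of the flat metal top of the low drying plate, 30 mm above the table; the plate is fixed, 140 mm along x, 130 along y, top without a rim; a small knob and switch on its -x face, toward the robot. Axes along its sides, z up.

How it is judged:
On the way:
1. the loaded tray is carried on the lifter, clear of the table (height (world z) of slide_tray above 0.035 m and contact force between lifter and slide_tray above 0.15 N), for 0.2 s.
At the end, for the whole second after the job is handed in: The loaded tray stands level and at rest on the metal top, centre within 20 mm of the plate's, within 0.2 rad of square to it, free of the lifter; the lifter lies flat on the table, grip upright; the empty tray is within 20 mm of its start (horizontal distance between slide_tray and plate_top below 0.02 m and height (world z) of slide_tray between 0.027 and 0.034 m and angle between slide_tray's own z axis and vertical below 0.06 rad and (angle between the x axis of slide_tray and the x axis of plate_top, either way round below 0.2 rad or angle between the x axis of slide_tray and the y axis of plate_top, either way round below 0.2 rad) and linear speed of slide_tray below 0.01 m/s and contact force between lifter and slide_tray below 0.05 N and height (world z) of lifter_grip between 0.06 and 0.08 m and angle between lifter_grip's own z axis and vertical below 0.12 rad and distance of empty_tray from where it was at the start of the episode below 0.02 m); the robot touches nothing.
It fails at once if the robot's arm or gripper pushes on the loaded tray (contact force between any of the fingers, the arm and slide_tray above 1 N).
It fails at once if the loaded tray is tipped by more than 0.35 rad (20 degrees) (angle between slide_tray's own z axis and vertical above 0.35 rad).
It fails at once if the empty tray is pushed 30 mm or more from its place (distance of empty_tray from where it was at the start of the episode above 0.03 m).
It also fails if it takes over 64 s, if anything falls off the work surface, if the arm or the gripper's body presses on something with over 40 N, if the wrist force passes 120 N, or if a joint passes its speed limit or range.

## Working session

There is one attempt and no reset: what is moved stays moved. The work goes in short steps, Python scripts to look and compute and a tool call to move; the robot and the scene stay as the last step left them, time stands still between calls to the robot, and variables do not carry over. Pictures are saved under pics/ and viewed, about 8 in all and at most 12, crops included, and the job is handed in when it is done.

Besides the shell and the picture viewer there is one more tool, called after "Request:" as a command line: name --argument value ..., lists and objects as JSON in quotes. move_arm: Moves the arm, as the interface text tells. Its arguments: {"type":"object","properties":{"motion":{"type":"array","items":{"type":"array"}}},"required":["motion"]}

```bash
mkdir -p pics; cat > h.py <<'E'
import numpy as np, cv2
from bench import monitor, viewer, workorder, spotter
from scipy.spatial.transform import Rotation as R
def cal(n):
    c=viewer.calibration(n); f=210/np.tan(np.radians(c["fovy"])/2)
    return f,c["cx"],c["cy"],np.array(c["extrinsics"])
def ray(n,px,z,c=None):
    f,cx,cy,E=c or cal(n); px=np.atleast_2d(px).astype(float)
    d=np.c_[(px[:,0]-cx)/f,(px[:,1]-cy)/f,np.ones(len(px))]@E[:3,:3].T
    o=E[:3,3]; return o+d*((z-o[2])/d[:,2])[:,None]
def proj(n,P,c=None):
    f,cx,cy,E=c or cal(n); p=(np.atleast_2d(P)-E[:3,3])@E[:3,:3]
    return np.c_[f*p[:,0]/p[:,2]+cx,f*p[:,1]/p[:,2]+cy]
def obs():
    o=monitor.get_obs(); print("t",o["time_s"],"pos",np.round(o["eef_pos"],4),"R",np.round(R.from_quat(np.roll(o["eef_rot"],-1)).as_matrix(),3).tolist(),"F",np.round(o["wrist_force"],2),"op",o["opening"]); return o
E
python3 - <<'E'
from h import *
o=obs()
for n in ["top","side"]:
    im=viewer.camera(n); cv2.imwrite(f"pics/{n}0.png",im)
    f,cx,cy,Ex=cal(n); print(n,f,cx,cy,np.round(Ex,3).tolist())
    for k in ["lifter_grip","slide_tray","empty_tray","plate_top"]:
        for r in spotter.outline_of(n,k)[:2]:
            g=r["region"]; c=np.array(r["centre"])*[560,420]
            rect=cv2.minAreaRect(np.argwhere(g)[:,::-1].astype(np.float32))
            print(n,k,round(r["score"],2),c.round(1),g.sum(),"rect",np.round(cv2.boxPoints(rect),0).tolist(),ray(n,c,0.03)[0].round(3))
E
```

```text
t 0.0 pos [0.1843 0.5441 0.2384] R [[-0.947, 0.321, -0.001], [0.321, 0.947, -0.002], [0.0, -0.002, -1.0]] F [-0.3  -0.12 -0.41] op 1.0012900085690528
top 524.3089625028362 269.0204350520973 208.15993646925315 [[-0.074, -0.973, 0.219, 0.309], [-0.997, 0.071, -0.02, -0.123], [0.004, -0.22, -0.975, 0.948], [0.0, 0.0, 0.0, 1.0]]
top lifter_grip 0.85 [351.  249.8] 2019 rect [[313.0, 238.0], [380.0, 228.0], [385.0, 263.0], [318.0, 272.0]] [ 0.429 -0.28   0.03 ]
top slide_tray 0.75 [145.1 180.4] 2487 rect [[120.0, 154.0], [168.0, 153.0], [170.0, 207.0], [122.0, 208.0]] [0.583 0.079 0.03 ]
top empty_tray 0.55 [160.2 253.9] 2657 rect [[135.0, 226.0], [184.0, 226.0], [184.0, 281.0], [135.0, 281.0]] [0.447 0.056 0.03 ]
top plate_top 0.63 [345.4 177. ] 5344 rect [[303.0, 146.0], [374.0, 133.0], [389.0, 211.0], [318.0, 224.0]] [ 0.563 -0.284  0.03 ]
side 416.12389591514517 278.4015419678867 212.68663666980132 [[-0.902, -0.303, 0.308, 0.254], [-0.431, 0.596, -0.677, 0.487], [0.022, -0.744, -0.668, 0.641], [0.0, 0.0, 0.0, 1.0]]
side lifter_grip 0.94 [347.5 192.8] 1230 rect [[324.0, 211.0], [345.0, 153.0], [370.0, 162.0], [350.0, 220.0]] [ 0.422 -0.269  0.03 ]
side slide_tray 0.94 [205.8 278.3] 2129 rect [[168.0, 287.0], [187.0, 246.0], [240.0, 271.0], [221.0, 311.0]] [0.578 0.093 0.03 ]
side empty_tray 0.98 [277.2 298.5] 2146 rect [[240.0, 304.0], [258.0, 264.0], [309.0, 288.0], [291.0, 327.0]] [0.439 0.075 0.03 ]
side plate_top 0.71 [296.6 176.5] 2171 rect [[257.0, 188.0], [267.0, 149.0], [329.0, 165.0], [319.0, 203.0]] [ 0.553 -0.272  0.03 ]
```

```bash
python3 - <<'E'
import cv2
cv2.imwrite("pics/t0c.png",cv2.resize(cv2.imread("pics/top0.png")[120:310,100:420],(800,475),interpolation=cv2.INTER_CUBIC))
cv2.imwrite("pics/s0c.png",cv2.resize(cv2.imread("pics/side0.png")[130:340,150:400],(714,600),interpolation=cv2.INTER_CUBIC))
E
```

```text
(no output)
```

View pics/t0c.png

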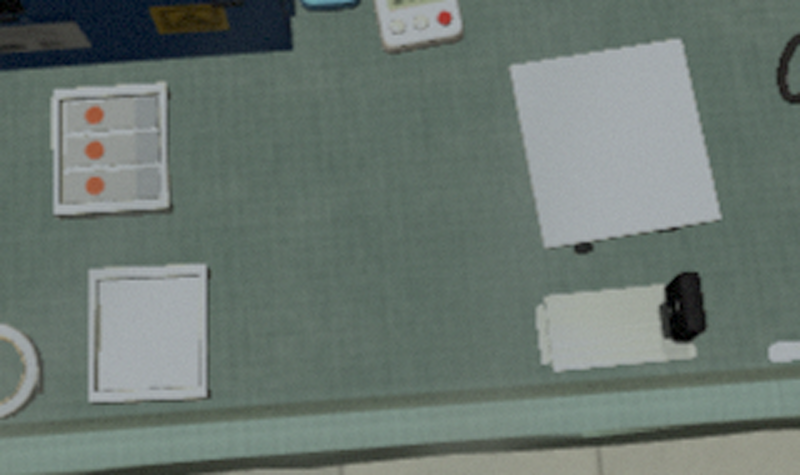

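View pics/s0c.png

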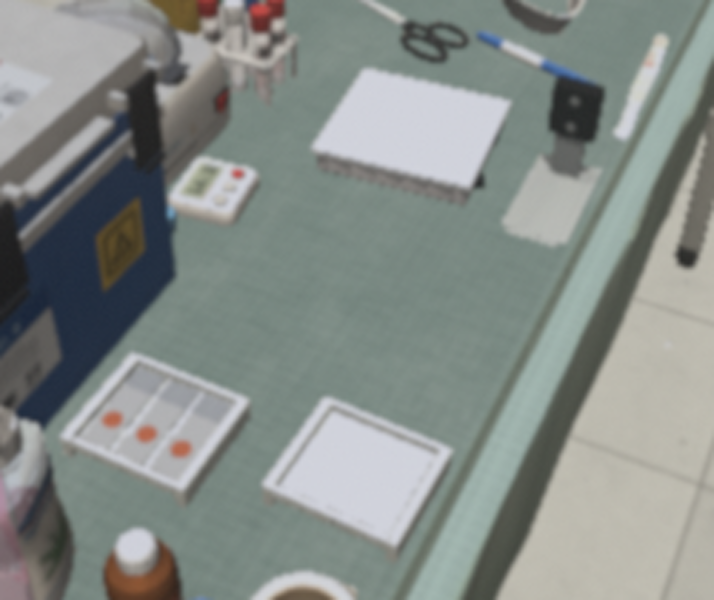

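Top view: the slide tray is the far one (crop ~112,150), the empty one near the robot (~148,333). The plate is at ~615,145 and the lifter at lower right, with its blade pointing left (+y). A blue box stands close behind the slide tray.

```bash
python3 - <<'E'
from h import *
T=lambda a:np.array(a)/2.5+[100,120]
S=lambda a:np.array(a)/2.857+[150,130]
def show(n,k,p,z):
    P=ray(n,p,z)[:,:2]; c=P.mean(0); print(n,k,"c",c.round(4))
    e=np.roll(P,-1,0)-P
    print("   len",np.linalg.norm(e,axis=1).round(3),"yaw mod90",((np.degrees(np.arctan2(e[:,1],e[:,0]))+45)%90-45).round(1), P.round(3).tolist())
show("top","slide",T([(52,90),(167,83),(170,208),(55,214)]),.022)
show("side","slide",S([(135,353),(248,402),(183,487),(63,435)]),.022)
show("top","empty",T([(89,268),(207,264),(208,397),(90,403)]),.022)
show("side","empty",S([(328,398),(452,454),(393,540),(264,486)]),.022)
show("top","plate",T([(510,66),(682,39),(720,217),(546,247)]),.03)
show("side","plate",S([(367,68),(512,101),(468,187),(314,148)]),.03)
show("top","blade",T([(538,300),(543,366),(695,357),(685,284)]),.003)
show("side","blade",S([(502,228),(556,245),(602,170),(545,155)]),.003)
for n,q in [("top",T([(686,304)])),("side",S([(577,110)]))]: print(n,"grip ~",ray(n,q,.075).round(3))
# triangulate grip with network centre of black region
import itertools
pts=[]
for n in ["top","side"]:
    im=cv2.imread(f"pics/{n}0.png"); x0,y0,x1,y1=(355,220,390,265) if n=="top" else (335,150,370,185)
    m=(im[y0:y1,x0:x1].max(2)<60); ys,xs=np.nonzero(m); print(n,m.sum(),xs.mean()+x0,ys.mean()+y0,xs.min()+x0,xs.max()+x0,ys.min()+y0,ys.max()+y0)
    pts.append((xs.mean()+x0,ys.mean()+y0))
A=[];b=[]
for n,p in zip(["top","side"],pts):
    o=cal(n)[3][:3,3]; d=ray(n,p,0.05)[0]-o; d/=np.linalg.norm(d); M=np.eye(3)-np.outer(d,d); A.append(M); b.append(M@o)
X=np.linalg.lstsq(np.vstack(A),np.hstack(b),rcond=None); print("grip tri",X[0].round(4),X[1])
E
```

```text
top slide c [0.5876 0.0822]
   len [0.085 0.095 0.083 0.095] yaw mod90 [-0.5 -0.5 -1.1  0.6] [[0.635, 0.125], [0.635, 0.04], [0.539, 0.041], [0.541, 0.124]]
side slide c [0.5861 0.0844]
   len [0.093 0.078 0.092 0.081] yaw mod90 [-2.  -1.5 -0.2 -0.9] [[0.631, 0.043], [0.539, 0.046], [0.541, 0.125], [0.633, 0.124]]
top empty c [0.4497 0.0586]
   len [0.085 0.095 0.083 0.097] yaw mod90 [-2.2 -1.7 -1.3 -0.6] [[0.499, 0.1], [0.496, 0.015], [0.401, 0.018], [0.403, 0.101]]
side empty c [0.4484 0.0615]
   len [0.094 0.077 0.089 0.082] yaw mod90 [-3.7 -5.4  0.1 -2.4] [[0.492, 0.019], [0.399, 0.025], [0.406, 0.101], [0.496, 0.101]]
top plate c [ 0.5641 -0.2852]
   len [0.13  0.137 0.128 0.138] yaw mod90 [5.2 4.8 5.8 5.7] [[0.627, -0.214], [0.639, -0.343], [0.502, -0.355], [0.489, -0.228]]
side plate c [ 0.5613 -0.2822]
   len [0.137 0.129 0.135 0.128] yaw mod90 [5.1 4.4 4.7 5.3] [[0.635, -0.34], [0.499, -0.353], [0.489, -0.224], [0.623, -0.212]]
top blade c [ 0.432  -0.2757]
   len [0.048 0.11  0.054 0.109] yaw mod90 [-1.  -0.8  1.   2.1] [[0.456, -0.222], [0.407, -0.221], [0.406, -0.331], [0.459, -0.33]]
side blade c [ 0.4307 -0.2735]
   len [0.046 0.11  0.051 0.108] yaw mod90 [ 0.5 -2.3  2.9  0.3] [[0.455, -0.219], [0.409, -0.219], [0.404, -0.329], [0.455, -0.327]]
top grip ~ [[ 0.434 -0.313  0.075]]
side grip ~ [[ 0.429 -0.303  0.075]]
top 387 373.0439276485788 243.00258397932816 364 381 229 256
side 272 351.2242647058824 168.04044117647058 343 360 158 178
grip tri [ 0.4328 -0.3119  0.0695] [1.68851767e-08]
```

Request:
move_arm --motion '[[[-6.05, -6.64, 0], [0, 0, -2.34], 100], [[-6.05, -6.64, 0], [0, 0, -2.34], 100], [[-6.05, -6.64, 0], [0, 0, -2.34], 100], [[-6.05, -6.64, 0], [0, 0, -2.34], 100], [[-6.05, -6.64, 0], [0, 0, -2.34], 100], [[-6.05, -6.64, 0], [0, 0, -2.34], 100], [[-6.05, -6.64, 0], [0, 0, -2.34], 100], [[-6.05, -6.64, 0], [0, 0, -2.34], 100], [[-6.05, -6.64, 0], [0, 0, -2.34], 100], [[-6.05, -6.64, 0], [0, 0, -2.34], 100]]'

```text
time_s: 1.75
eef_pos: [0.4014, 0.0484, 0.2395]
eef_rot: [0.0, 0.002, 1.0, -0.0]
wrist_force: [-0.7, -0.6, -0.3]
opening: 1.001
```

Request:
move_arm --motion '[[[-0.51, -6.01, 0.5], [0, 0, 0], 100], [[-0.51, -6.01, 0.5], [0, 0, 0], 100], [[-0.51, -6.01, 0.5], [0, 0, 0], 100], [[-0.51, -6.01, 0.5], [0, 0, 0], 100], [[-0.51, -6.01, 0.5], [0, 0, 0], 100], [[-0.51, -6.01, 0.5], [0, 0, 0], 100], [[-0.51, -6.01, 0.5], [0, 0, 0], 100], [[-0.51, -6.01, 0.5], [0, 0, 0], 100], [[-0.51, -6.01, 0.5], [0, 0, 0], 100]]'

```text
time_s: 2.88
eef_pos: [0.4314, -0.3081, 0.2095]
eef_rot: [0.0, -0.001, 1.0, 0.0]
wrist_force: [-0.6, 0.2, 0.8]
opening: 0.999
```

```bash
python3 - <<'E'
from h import *
obs(); c=cal("wrist"); im=viewer.camera("wrist"); cv2.imwrite("pics/w1.png",im)
print(c[0:3],np.round(c[3],3).tolist())
for r in spotter.outline_of("wrist","lifter_grip")[:2]:
    print(r["score"],np.array(r["centre"])*[560,420],r["region"].sum())
# overlay predicted grip top
g=np.array([.432,-.312]);
for z,hx,hy,col in [(.096,.021,.008,(0,0,255)),(.003,.028,0,(0,255,0))]:
    y0,y1=(-hy,hy) if hy else (-.018,.095)
    P=[[g[0]+a*hx,g[1]+b,z] for a,b in [(-1,y0),(1,y0),(1,y1),(-1,y1)]]
    cv2.polylines(im,[proj("wrist",P,c).round().astype(int)],True,col,1)
cv2.imwrite("pics/w1o.png",im)
E
```

```text
t 2.875 pos [ 0.4314 -0.3081  0.2095] R [[-1.0, -0.002, 0.0], [-0.002, 1.0, 0.0], [-0.0, 0.0, -1.0]] F [-0.58  0.21  0.77] op 0.9986993652305716
(np.float64(302.0094407846739), 277.9859245243804, 208.80247675151102) [[-0.002, 0.951, 0.309, 0.352], [1.0, 0.002, 0.001, -0.308], [0.001, 0.309, -0.951, 0.343], [0.0, 0.0, 0.0, 1.0]]
0.88 [301.392 185.514] 4780
```

View pics/w1o.png

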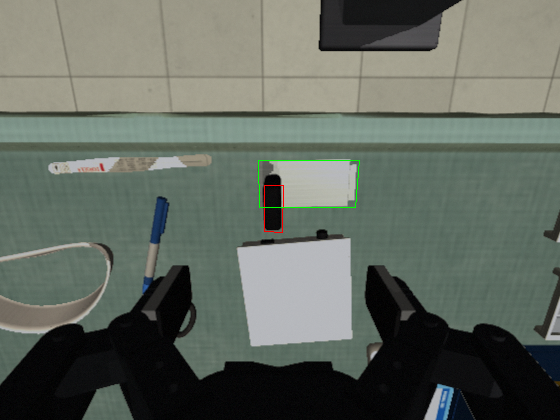

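The picture shows the grip at ~(273,203) and the blade at (310,183). Both match the prediction within 2 mm, and the yaw is right.

Request:
move_arm --motion '[[[0, 0, 0.8], [0, 0, 0], 100], [[0, 0, 1.6], [0, 0, 0], 100], [[0, 0, 2.2], [0, 0, 0], 100], [[0, 0, 2.5], [0, 0, 0], 100], [[0, 0, 2.5], [0, 0, 0], 100], [[0, 0, 2.5], [0, 0, 0], 0], [[0, 0, 2.5], [0, 0, 0], 0], [[0, 0, 2.5], [0, 0, 0], 0], [[0, 0, 2.5], [0, 0, 0], 0], [[0, 0, 2.5], [0, 0, 0], 0]]'

```text
time_s: 4.22
eef_pos: [0.4315, -0.3104, 0.06]
eef_rot: [0.0, 0.0, 1.0, -0.001]
wrist_force: [-0.7, -0.2, 6.1]
opening: 0.181
```

Request:
move_arm --motion '[[[0, 0, 0], [0, 0, 0], 0], [[0, 0, 0], [0, 0, 0], 0], [[0, 0, -0.3], [0, 0, 0], 0], [[0, 0, -0.8], [0, 0, 0], 0], [[0, 0, -1.3], [0, 0, 0], 0], [[0, 0, -1.5], [0, 0, 0], 0], [[0, 0, -1.5], [0, 0, 0], 0]]'

```text
time_s: 5.1
eef_pos: [0.4313, -0.3102, 0.1501]
eef_rot: [0.001, 0.0, 1.0, -0.001]
wrist_force: [0.6, -0.2, -0.8]
opening: 0.181
```

```bash
python3 - <<'E'
from h import *
obs(); c=cal("wrist"); im=viewer.camera("wrist"); s=viewer.camera("side")
cv2.imwrite("pics/w2.png",np.vstack([im[60:300,130:430],s[60:300,200:500]]))
E
```

```text
t 5.1 pos [ 0.4313 -0.3102  0.1501] R [[-1.0, 0.0, 0.001], [0.0, 1.0, -0.001], [-0.001, -0.001, -1.0]] F [ 0.65 -0.16 -0.8 ] op 0.18078739929380547
```

View pics/w2.png

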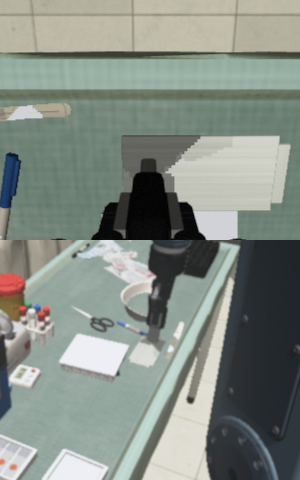

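The lifter is held level, with its blade clear of the table. Now I'll fit the blade's position relative to the TCP, using picked pixels.

```bash
python3 - <<'E'
from h import *
print(ray("wrist",[(252,195),(410,195),(405,270),(420,204),(415,262)],.092).round(4))
# blue box foot in side view
print("box",ray("side",np.array([(40,420),(175,275)])/2.857+[150,130],0).round(3))
E
```

```text
[[ 0.403  -0.326   0.092 ]
 [ 0.403  -0.2229  0.092 ]
 [ 0.458  -0.219   0.092 ]
 [ 0.4091 -0.2155  0.092 ]
 [ 0.4517 -0.2128  0.092 ]]
box [[ 0.668  0.108  0.   ]
 [ 0.663 -0.055  0.   ]]
```

Request:
move_arm --motion '[[[-0.3, 0.4, 0], [0, 0, 0], 0], [[-0.7, 1.0, 0], [0, 0, 0], 0], [[-1.2, 1.7, 0], [0, 0, 0], 0], [[-1.7, 2.4, 0], [0, 0, 0], 0], [[-2.2, 3.1, 0], [0, 0, 0], 0], [[-2.58, 3.67, 0], [0, 0, 0], 0], [[-2.58, 3.67, 0.4], [0, 0, 0], 0], [[-2.58, 3.67, 0.8], [0, 0, 0], 0], [[-2.58, 3.67, 1.1], [0, 0, 0], 0], [[-2.58, 3.67, 1.1], [0, 0, 0], 0]]'

```text
time_s: 6.45
eef_pos: [0.584, -0.0892, 0.0807]
eef_rot: [-0.002, 0.0, 1.0, 0.001]
wrist_force: [0.1, -0.4, -0.4]
opening: 0.18
```

```bash
python3 - <<'E'
from h import *
obs(); c=cal("wrist"); im=viewer.camera("wrist"); cv2.imwrite("pics/w3.png",im)
t=viewer.camera("top"); cv2.imwrite("pics/t3.png",cv2.resize(t[120:300,90:330],(800,600)))
for n in ["wrist","top"]:
  for r in spotter.outline_of(n,"slide_tray")[:1]:
    ct=np.array(r["centre"])*[560,420]; print(n,r["score"],ct,ray(n,ct,.02).round(4))
E
```

```text
t 6.45 pos [ 0.584  -0.0892  0.0807] R [[-1.0, 0.0, -0.005], [0.0, 1.0, 0.002], [0.005, 0.002, -1.0]] F [ 0.12 -0.42 -0.37] op 0.1803538918932411
wrist 0.66 [507.08  233.898] [[0.5897 0.0721 0.02  ]]
```

View pics/w3.png

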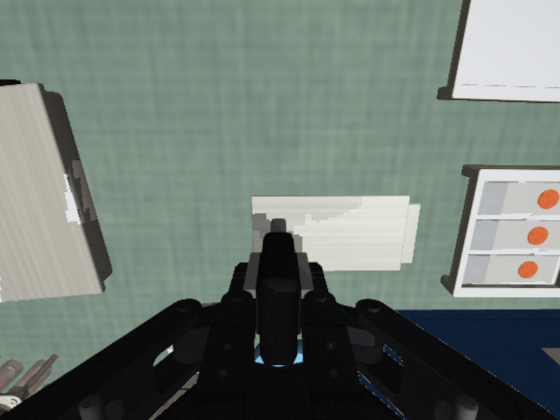

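```bash
python3 - <<'E'
from h import *
print(ray("wrist",[(481,167),(456,297),(558,167),(558,297)],.022).round(4))
print("foot",ray("wrist",[(465,175),(445,290)],0.0).round(4))
print("blade",ray("wrist",[(252,196),(409,196),(400,271),(419,204),(412,263)],.023).round(4))
E
```

```text
[[0.542  0.0425 0.022 ]
 [0.6407 0.0442 0.022 ]
 [0.542  0.0928 0.022 ]
 [0.6407 0.1211 0.022 ]]
foot [[ 0.5518  0.0469  0.    ]
 [ 0.6489  0.0489 -0.    ]]
blade [[ 0.5613 -0.1074  0.023 ]
 [ 0.5613 -0.0023  0.023 ]
 [ 0.618  -0.0012  0.023 ]
 [ 0.5669  0.0052  0.023 ]
 [ 0.6114  0.0066  0.023 ]]
```

Request:
move_arm --motion '[[[0, 0, 0.14], [0, 0, 0], 0], [[-0.03, 0, 0.25], [0, 0, 0], 0], [[-0.03, 0, 0.25], [0, 0, 0], 0], [[-0.03, 0, 0.25], [0, 0, 0], 0]]'

```text
time_s: 7.15
eef_pos: [0.5877, -0.0897, 0.0682]
eef_rot: [-0.0, 0.0, 1.0, 0.0]
wrist_force: [0.5, 0.5, -0.7]
opening: 0.182
```

Request:
move_arm --motion '[[[0, 0, 0.07], [0, 0, 0], 0], [[0, 0.2, 0.07], [0, 0, 0], 0], [[0, 0.4, 0.07], [0, 0, 0], 0], [[0, 0.6, 0.07], [0, 0, 0], 0], [[0, 0.7, 0.07], [0, 0, 0], 0], [[0, 0.7, 0.07], [0, 0, 0], 0]]'

```text
time_s: 7.9
eef_pos: [0.5877, -0.047, 0.0641]
eef_rot: [0.0, -0.001, 1.0, -0.0]
wrist_force: [0.8, -0.4, -1.3]
opening: 0.182
```

```bash
python3 - <<'E'
from h import *
obs(); c=cal("wrist"); im=viewer.camera("wrist"); cv2.imwrite("pics/w4.png",im)
E
```

```text
t 7.9 pos [ 0.5877 -0.047   0.0641] R [[-1.0, -0.001, 0.0], [-0.001, 1.0, -0.0], [-0.0, -0.0, -1.0]] F [ 0.83 -0.38 -1.35] op 0.18169577844714624
```

View pics/w4.png

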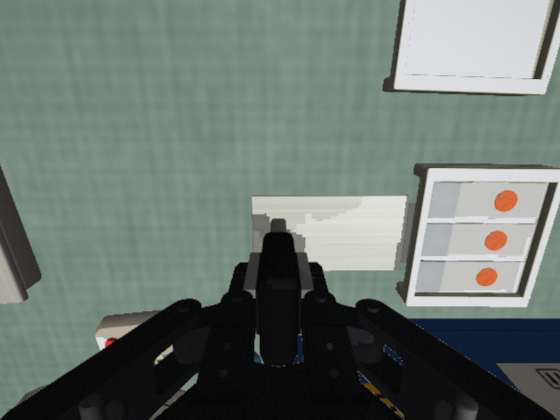

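The tip has entered under the tray: blade rows 196–271 lie between rails at ~165 and 303. I'll go on in.

Request:
move_arm --motion '[[[0, 0.15, 0], [0, 0, 0], 0], [[0, 0.35, 0], [0, 0, 0], 0], [[0, 0.55, 0], [0, 0, 0], 0], [[0, 0.75, 0], [0, 0, 0], 0], [[0, 0.95, 0], [0, 0, 0], 0], [[0, 1.12, 0], [0, 0, 0], 0], [[0, 1.28, 0], [0, 0, 0], 0], [[0, 1.28, 0], [0, 0, 0], 0]]'

```text
time_s: 8.95
eef_pos: [0.5876, 0.0299, 0.0641]
eef_rot: [-0.0, -0.0, 1.0, -0.0]
wrist_force: [-0.7, -0.1, -0.7]
opening: 0.181
```

Request:
move_arm --motion '[[[0, 0, -0.05], [0, 0, 0], 0], [[0, 0, -0.1], [0, 0, 0], 0], [[0, 0, -0.15], [0, 0, 0], 0], [[0, 0, -0.25], [0, 0, 0], 0], [[0, 0, -0.35], [0, 0, 0], 0], [[0, 0, -0.35], [0, 0, 0], 0]]'

```text
time_s: 9.7
eef_pos: [0.5883, 0.029, 0.086]
eef_rot: [0.001, 0.0, 1.0, -0.0]
wrist_force: [0.2, -0.8, -1.8]
opening: 0.184
```

```bash
python3 - <<'E'
from h import *
obs(); c=cal("wrist"); im=viewer.camera("wrist"); s=viewer.camera("side")
cv2.imwrite("pics/w5.png",np.vstack([im[100:400,200:560],cv2.resize(s[190:370,130:346],(360,300))]))
E
```

```text
t 9.7 pos [0.5883 0.029  0.086 ] R [[-1.0, 0.0, 0.001], [0.0, 1.0, -0.0], [-0.001, -0.0, -1.0]] F [ 0.25 -0.76 -1.77] op 0.18386643195030153
```

View pics/w5.png

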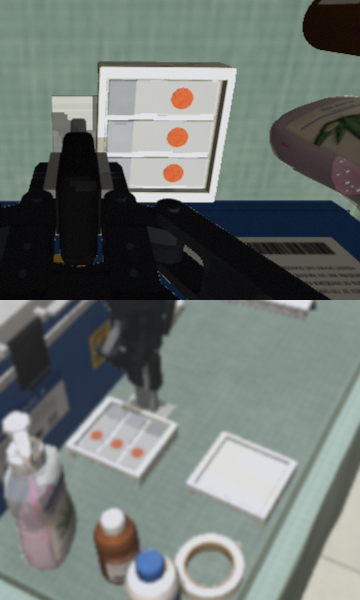

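The tray rides level on the blade. Next I raise it and carry it to the plate.

Request:
move_arm --motion '[[[0, 0, -0.15], [0, 0, 0], 0], [[0, 0, -0.4], [0, 0, 0], 0], [[0, 0, -0.65], [0, 0, 0], 0], [[0, 0, -0.85], [0, 0, 0], 0], [[0, -0.05, -0.95], [0, 0, 0], 0], [[0, -0.2, -1], [0, 0, 0], 0], [[0, -0.45, -1], [0, 0, 0], 0], [[0, -0.75, -1], [0, 0, 0], 0], [[0, -1.1, -1], [0, 0, 0], 0], [[0, -1.45, -1], [0, 0, 0], 0]]'

```text
time_s: 11.05
eef_pos: [0.5875, -0.0597, 0.1448]
eef_rot: [-0.0, 0.0, 1.0, -0.0]
wrist_force: [0.4, 0.3, -1.7]
opening: 0.18
```

Request:
move_arm --motion '[[[0.02, -0.35, 0], [0, 0, 0], 0], [[0.05, -0.7, 0], [0, 0, -0.05], 0], [[0.09, -1.05, 0], [0, 0, -0.12], 0], [[0.13, -1.4, 0], [0, 0, -0.2], 0], [[0.17, -1.75, 0], [0, 0, -0.3], 0], [[0.21, -2.1, 0], [0, 0, -0.4], 0], [[0.25, -2.45, 0], [0, 0, -0.5], 0], [[0.29, -2.8, 0], [0, 0, -0.58], 0], [[0.32, -3.1, 0], [0, 0, -0.63], 0], [[0.34, -3.4, 0], [0, 0, -0.65], 0]]'

```text
time_s: 12.3
eef_pos: [0.567, -0.2631, 0.145]
eef_rot: [-0.0, -0.045, 0.999, 0.0]
wrist_force: [0.5, 0.7, -1.3]
opening: 0.176
```

Request:
move_arm --motion '[[[0.02, -0.3, 0], [0, 0, 0], 0], [[0.05, -0.6, 0], [0, 0, 0], 0], [[0.07, -0.9, 0], [0, 0, 0], 0], [[0.09, -1.1, 0], [0, 0, 0], 0], [[0.09, -1.2, 0], [0, 0, 0], 0], [[0.09, -1.2, 0.3], [0, 0, 0], 0], [[0.09, -1.2, 0.5], [0, 0, 0], 0], [[0.09, -1.2, 0.5], [0, 0, 0], 0]]'

```text
time_s: 13.3
eef_pos: [0.5673, -0.3324, 0.1125]
eef_rot: [-0.002, -0.046, 0.999, 0.002]
wrist_force: [-0.9, -0.1, -1.8]
opening: 0.181
```

```bash
python3 - <<'E'
from h import *
o=obs(); im=viewer.camera("wrist"); t=viewer.camera("top"); s=viewer.camera("side")
k=lambda a:cv2.resize(a,(400,300))
cv2.imwrite("pics/w6.png",np.vstack([np.hstack([k(im[90:390,120:520]),k(t[110:260,270:470])]),np.hstack([k(s[100:250,200:400]),k(s)])]))
for n in ["wrist","top","side"]:
  for r in spotter.outline_of(n,"slide_tray")[:1]:
    g=r["region"];ct=np.array(r["centre"])*[560,420]; z=o["eef_pos"][2]-.06-.009+.02
    rc=cv2.boxPoints(cv2.minAreaRect(np.argwhere(g)[:,::-1].astype(np.float32)))
    print(n,round(r["score"],2),g.sum(),ct,ray(n,ct,z).round(4),ray(n,rc,z)[:,:2].round(3).tolist())
E
```

```text
t 13.3 pos [ 0.5673 -0.3324  0.1125] R [[-0.996, -0.091, -0.003], [-0.091, 0.996, 0.003], [0.003, 0.003, -1.0]] F [-0.88 -0.07 -1.77] op 0.180939159129622
wrist 0.88 16877 [365.624 223.902] [[ 0.5546 -0.2773  0.0635]] [[0.617, -0.318], [0.517, -0.328], [0.51, -0.242], [0.61, -0.217]]
top 0.31 1847 [153.72  246.288] [[0.4554 0.0598 0.0635]] [[0.493, 0.089], [0.487, 0.009], [0.391, 0.012], [0.397, 0.091]]
```

View pics/w6.png

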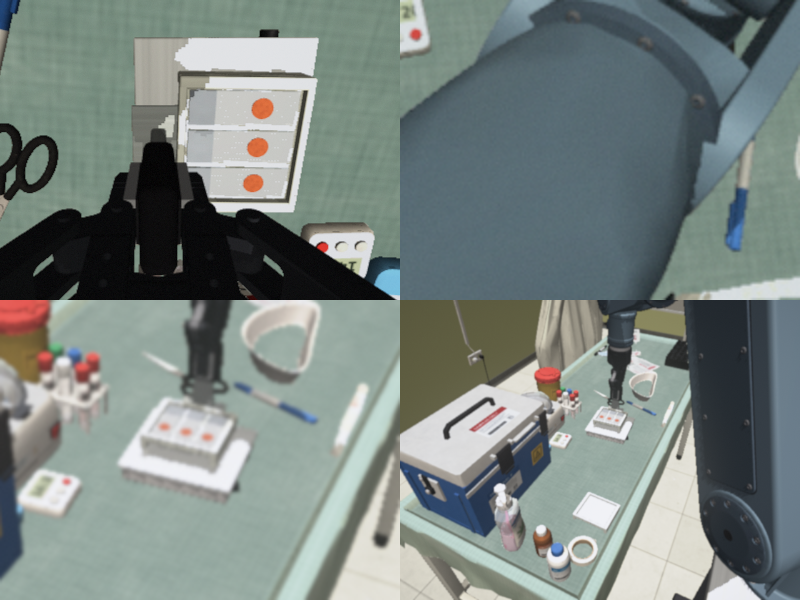

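```bash
python3 - <<'E'
from h import *
P=np.array
print("tray",ray("wrist",P([(182,78),(310,78),(296,212),(310,78)])+[120,90],.0655).round(4))
print("plate -x edge",ray("wrist",P([(135,38),(318,38)])+[120,90],.03).round(4))
E
```

```text
tray [[ 0.5214 -0.3236  0.0655]
 [ 0.5142 -0.2454  0.0655]
 [ 0.6095 -0.2317  0.0655]
 [ 0.5142 -0.2454  0.0655]]
plate -x edge [[ 0.5024 -0.3564  0.03  ]
 [ 0.4907 -0.2283  0.03  ]]
```

Request:
move_arm --motion '[[[0, -0.1, 0], [0, 0, 0], 0], [[0, -0.1, 0.08], [0, 0, 0], 0], [[0, -0.1, 0.14], [0, 0, 0], 0], [[0, -0.1, 0.2], [0, 0, 0], 0], [[0, -0.1, 0.26], [0, 0, 0], 0], [[0, -0.1, 0.31], [0, 0, 0], 0], [[0, -0.1, 0.33], [0, 0, 0], 0], [[0, -0.1, 0.33], [0, 0, 0], 0]]'

```text
time_s: 14.6
eef_pos: [0.569, -0.34, 0.0953]
eef_rot: [0.0, -0.045, 0.999, 0.0]
wrist_force: [-0.3, -0.1, -1.4]
opening: 0.184
```

Request:
move_arm --motion '[[[0, 0, 0.02], [0, 0, 0], 0], [[0, 0, 0.02], [0, 0, 0], 0], [[0, -0.1, 0.02], [0, 0, 0], 0], [[0, -0.2, 0.02], [0, 0, 0], 0], [[0, -0.3, 0.02], [0, 0, 0], 0], [[0, -0.3, 0.02], [0, 0, 0], 0]]'

```text
time_s: 15.35
eef_pos: [0.5705, -0.3588, 0.0941]
eef_rot: [0.0, -0.045, 0.999, -0.0]
wrist_force: [0.2, 0.6, -0.5]
opening: 0.178
```

```bash
python3 - <<'E'
from h import *
o=obs(); im=viewer.camera("wrist"); s=viewer.camera("side")
k=lambda a:cv2.resize(a,(400,300))
cv2.imwrite("pics/w7.png",np.vstack([k(im[90:390,120:520]),k(s[120:220,230:363])]))
E
```

```text
t 15.35 pos [ 0.5705 -0.3588  0.0941] R [[-0.996, -0.09, 0.0], [-0.09, 0.996, -0.0], [-0.0, -0.0, -1.0]] F [ 0.22  0.64 -0.5 ] op 0.17762973468433924
```

View pics/w7.png

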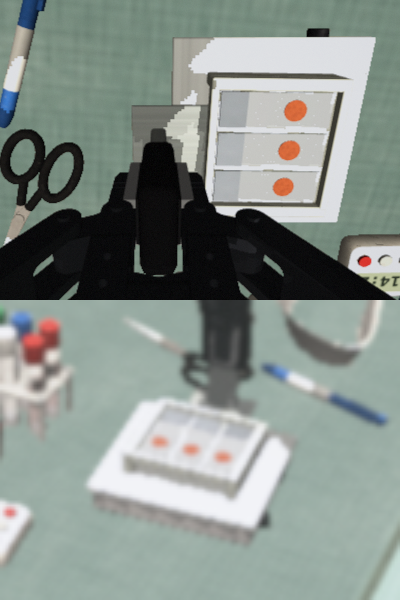

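The tray stayed on the plate while the blade moved 19 mm out from under it. I'll withdraw the blade the rest of the way.

Request:
move_arm --motion '[[[0, -0.2, 0], [0, 0, 0], 0], [[0, -0.4, 0], [0, 0, 0], 0], [[0, -0.65, 0], [0, 0, 0], 0], [[0, -0.9, 0], [0, 0, 0], 0], [[0, -1.15, 0], [0, 0, 0], 0], [[0, -1.4, 0], [0, 0, 0], 0], [[0, -1.55, 0], [0, 0, 0], 0], [[0, -1.55, 0], [0, 0, 0], 0], [[0, -1.55, -0.5], [0, 0, 0], 0], [[0, -1.55, -1], [0, 0, 0], 0]]'

```text
time_s: 16.7
eef_pos: [0.5788, -0.4496, 0.154]
eef_rot: [-0.001, -0.046, 0.999, 0.001]
wrist_force: [-0.1, -1.0, -0.7]
opening: 0.177
```

```bash
python3 - <<'E'
from h import *
o=obs()
for n in ["top","side"]:
  im=viewer.camera(n); cv2.imwrite(f"pics/{n}8.png",im)
  for r in spotter.outline_of(n,"slide_tray")[:2]:
    g=r["region"];ct=np.array(r["centre"])*[560,420]
    rc=cv2.boxPoints(cv2.minAreaRect(np.argwhere(g)[:,::-1].astype(np.float32)))
    print(n,round(r["score"],2),g.sum(),ct,ray(n,ct,.047).round(4),ray(n,rc,.052)[:,:2].round(3).tolist())
k=lambda a:cv2.resize(a,(500,300))
cv2.imwrite("pics/ts8.png",np.vstack([k(cv2.imread("pics/top8.png")[120:240,270:470]),k(cv2.imread("pics/side8.png")[120:240,230:430])]))
E
```

```text
t 16.7 pos [ 0.5788 -0.4496  0.154 ] R [[-0.996, -0.091, -0.001], [-0.091, 0.996, 0.002], [0.001, 0.002, -1.0]] F [-0.06 -0.99 -0.71] op 0.1774873549636797
top 0.84 541 [334.992 158.802] [[ 0.5934 -0.2662  0.047 ]] [[0.589, -0.222], [0.641, -0.28], [0.61, -0.304], [0.559, -0.246]]
side 0.89 990 [295.904 168.42 ] [[ 0.5595 -0.2799  0.047 ]] [[0.6, -0.216], [0.634, -0.322], [0.518, -0.328], [0.494, -0.224]]
```

View pics/ts8.png

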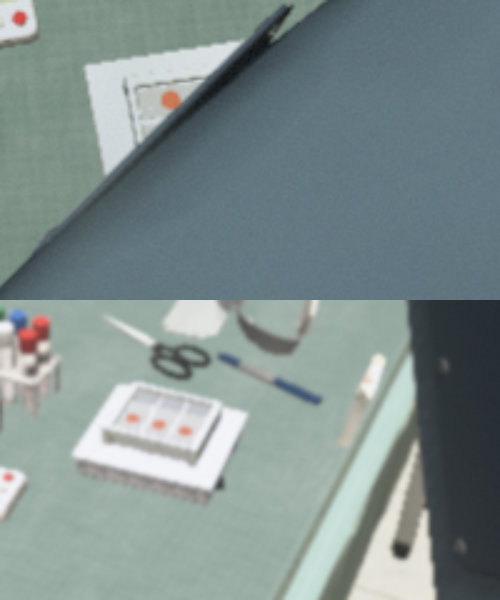

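The tray stands centred on the plate, with the lifter clear of it. Now I'll take the lifter back to its starting place.

Request:
move_arm --motion '[[[0.5, 0.5, 0], [0, 0, 0.2], 0], [[1.0, 1.0, 0], [0, 0, 0.4], 0], [[1.6, 1.7, 0], [0, 0, 0.6], 0], [[2.1, 2.3, 0], [0, 0, 0.65], 0], [[2.23, 2.51, 0.1], [0, 0, 0.65], 0], [[2.23, 2.51, 0.5], [0, 0, 0.65], 0], [[2.23, 2.51, 0.9], [0, 0, 0.65], 0], [[2.23, 2.51, 1.2], [0, 0, 0.65], 0], [[2.23, 2.51, 1.3], [0, 0, 0.65], 0], [[2.23, 2.51, 1.3], [0, 0, 0.65], 0]]'

```text
time_s: 18.15
eef_pos: [0.4319, -0.3125, 0.0756]
eef_rot: [-0.0, 0.0, 1.0, 0.0]
wrist_force: [0.8, -0.6, -0.2]
opening: 0.178
```

Request:
move_arm --motion '[[[0, 0, 0.1], [0, 0, 0], 0], [[0, 0, 0.18], [0, 0, 0], 0], [[0, 0, 0.23], [0, 0, 0], 0], [[0, 0, 0.25], [0, 0, 0], 0], [[0, 0, 0.25], [0, 0, 0], 0], [[0, 0, 0.25], [0, 0, 0], 0]]'

```text
time_s: 18.9
eef_pos: [0.4322, -0.3128, 0.0612]
eef_rot: [0.0, 0.0, 1.0, -0.0]
wrist_force: [-0.4, 0.1, -0.8]
opening: 0.183
```

Request:
move_arm --motion '[[[0, 0, 0], [0, 0, 0], 100], [[0, 0, 0], [0, 0, 0], 100], [[0, 0, 0], [0, 0, 0], 100], [[0, 0, 0], [0, 0, 0], 100], [[0, 0, 0], [0, 0, 0], 100], [[0, 0, 0], [0, 0, 0], 100], [[0, 0, -0.8], [0, 0, 0], 100], [[0, 0, -1.6], [0, 0, 0], 100], [[0, 0, -2.5], [0, 0, 0], 100], [[0, 0, -3], [0, 0, 0], 100]]'

```text
time_s: 20.15
eef_pos: [0.4328, -0.3135, 0.2445]
eef_rot: [0.001, 0.0, 1.0, -0.002]
wrist_force: [0.1, 0.0, -0.9]
opening: 0.996
```

Request:
move_arm --motion '[[[1, 5, 0], [0, 0, 0], 100], [[1, 5, 0], [0, 0, 0], 100], [[1, 5, 0], [0, 0, 0], 100], [[1, 5, 0], [0, 0, 0], 100], [[1, 5, 0], [0, 0, 0], 100], [[1, 5, 0], [0, 0, 0], 100], [[1, 5, 0], [0, 0, 0], 100], [[1, 5, 0], [0, 0, 0], 100]]'

```text
time_s: 21.15
eef_pos: [0.3724, -0.0138, 0.2412]
eef_rot: [-0.0, 0.001, 1.0, -0.0]
wrist_force: [-0.1, 0.2, 0.6]
opening: 0.997
```

```bash
python3 - <<'E'
from h import *
o=obs()
for n in ["top","side"]:
  im=viewer.camera(n); cv2.imwrite(f"pics/{n}9.png",im)
  for k,z in [("slide_tray",.047),("empty_tray",.02),("lifter_grip",.03)]:
   for r in spotter.outline_of(n,k)[:1]:
    ct=np.array(r["centre"])*[560,420]
    print(n,k,round(r["score"],2),ct,ray(n,ct,z).round(4))
k=lambda a:cv2.resize(a,(500,300))
cv2.imwrite("pics/ts9.png",np.vstack([k(cv2.imread("pics/top9.png")[120:300,120:420]),k(cv2.imread("pics/side9.png")[120:264,220:460])]))
E
```

```text
t 21.15 pos [ 0.3724 -0.0138  0.2412] R [[-1.0, 0.002, -0.0], [0.002, 1.0, -0.0], [0.0, -0.0, -1.0]] F [-0.1   0.15  0.63] op 0.9968646055577228
top slide_tray 0.73 [347.2  176.61] [[ 0.5586 -0.2846  0.047 ]]
top lifter_grip 0.58 [350.672 250.11 ] [[ 0.4288 -0.2795  0.03  ]]
side slide_tray 0.77 [295.008 168.42 ] [[ 0.5615 -0.2789  0.047 ]]
side empty_tray 0.69 [277.592 296.31 ] [[0.4433 0.064  0.02  ]]
```

View pics/ts9.png

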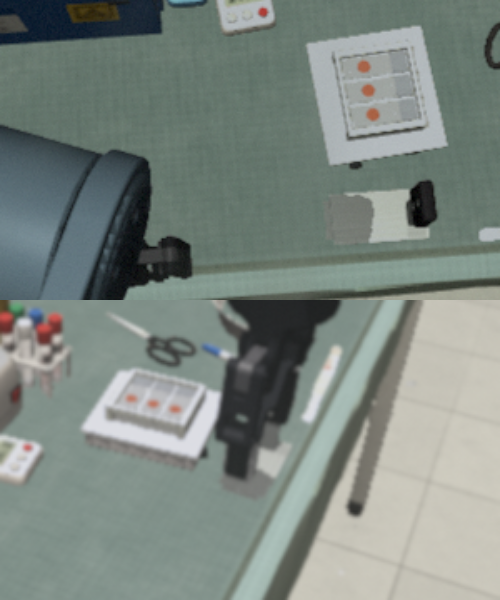

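The tray is square in the middle of the plate and the lifter lies flat where it started. The empty tray is unmoved, and the arm is clear of everything.

```bash
python3 -c "
from h import *
print(workorder.hand_in())"
```

```text
the job is handed in; nothing more can be done
None
```

The loaded tray is on the drying plate and the lifter is back flat on the table. I handed the job in at about 21 s of the 64 s allowed; hand-in gives no verdict.

I gripped the lifter by its upright grip, slid the blade under the tray with the slides and lifted it. It travelled level, with its underside about 75 mm above the table. I set it on the plate turned about 5° to match the plate, drew the blade out and put the lifter back where it started.

**Loaded tray:** the last top and side pictures put its centre at about (0.560, −0.282). The plate's centre was measured at (0.563, −0.284), so it is within about 5 mm. By eye it looks square and level.

**Lifter:** the top picture shows it flat with the grip upright. I let go about 1 mm above its rest height, and it did not tip.

**Empty tray:** the side camera found it within about 5 mm of its first position; the top view of it was hidden by the arm.

**Forces:** the wrist force reached about 6 N while the fingers closed on the grip. It was under about 2 N at every other reading.

**Failed or disagreeing checks:**
- During the carry, the top-camera network once took the empty tray for the loaded one (score 0.31), and I ignored that result.
- The side camera could not find the lifter grip in the last picture, because the gripper hid it.

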